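# Transfer weld coupons to the inspection rack in reverse order

## Task

Move the three weld test coupons from the cooling rack (three separate saddles) to the inspection rack (two long rails with brass pins) in reverse order as you see them from the robot: the coupon at the left end goes into the right-end bay, the middle one into the middle bay, the one at the right end into the left-end bay. Lay each one flat and square across both rails, centred in its bay between the pins, and let go of it.

Things in the scene. Friction and masses are not known exactly. Their poses are not given: they have to be found in the camera images.
- coupon_small: smallest, thickest of three flat steel weld test coupons: rectangular grey plate 40 mm wide (x), 80 long (y), 12 thick, with a weld bead across the top up to 2 mm higher; loose, about 0.3 kg. Origin: centre of underside, z up. Starts flat on saddle_a, its length across the row; grip its two long edges from above.
- coupon_middle: middle-sized of three flat steel weld test coupons: rectangular grey plate 50 mm wide (x), 100 long (y), 10 thick, with a weld bead across the top up to 2 mm higher; loose, about 0.4 kg. Origin: centre of underside, z up. Starts flat on saddle_b, its length across the row; grip its two long edges from above.
- coupon_large: largest, thinnest of three flat steel weld test coupons: rectangular grey plate 60 mm wide (x), 120 long (y), 8 thick, with a weld bead across the top up to 2 mm higher; loose, about 0.45 kg. Origin: centre of underside, z up. Starts flat on saddle_c, its length across the row; grip its two long edges from above.
- saddle_a: fixed steel saddle on the cooling rack under coupon_small at the start (all three saddles are alike and mostly hidden by the coupons): a U, 66 mm in x, 34 in y, 40 high, with 3 mm floor and two flanges 6 mm thick at x = +-30 mm, on whose tops the coupon lies. Origin: centre of its underside, 6 mm above the table; axes as the cooling rack's.
- saddle_b: fixed steel saddle on the cooling rack under coupon_middle at the start (all three saddles are alike and mostly hidden by the coupons): a U, 66 mm in x, 34 in y, 40 high, with 3 mm floor and two flanges 6 mm thick at x = +-30 mm, on whose tops the coupon lies. Origin: centre of its underside, 6 mm above the table; axes as the cooling rack's.
- saddle_c: fixed steel saddle on the cooling rack under coupon_large at the start (all three saddles are alike and mostly hidden by the coupons): a U, 66 mm in x, 34 in y, 40 high, with 3 mm floor and two flanges 6 mm thick at x = +-30 mm, on whose tops the coupon lies. Origin: centre of its underside, 6 mm above the table; axes as the cooling rack's.
- cooling_rack: rack that holds the coupons at the start: fixed dark base plate 120 (x) by 280 (y) by 6 mm with three saddles at x = 0, y = -90, 0, +90 mm, in any order. Coupon undersides are 46 mm above the table. Origin: centre of the plate's underside, on the table; y runs along the row to the robot's left (within 0.15 rad), x away from the robot.
- inspection_rack: empty rack: fixed light grey base plate, size as the other's; two rails 10 mm wide along y at x = +-30 mm, tops 40 mm above the table. Brass pins (7 mm thick, 12 high) on the rails at y = -135, -45, 45, 135 mm part three bays centred at x = 0, y = -90, 0, 90; coupons lie along x. Origin and axes as the cooling rack's; either rack may be the nearer.

How it is judged (in metres and radians):
At the end, for the whole second after the job is handed in: The coupons lie flat and at rest on the inspection rack's rails (tilt under 0.06 rad, underside within 4 mm of rail height), square within 0.15 rad, within 12 mm (x and y) of the bay centres, in reverse order: from saddle y = +90, 0, -90 mm to bay y = -90, 0, +90 mm (((y of saddle_a in the frame of cooling_rack between 0.07 and 0.11 m and y of coupon_small in the frame of inspection_rack between -0.102 and -0.078 m) or (y of saddle_a in the frame of cooling_rack between -0.02 and 0.02 m and y of coupon_small in the frame of inspection_rack between -0.012 and 0.012 m) or (y of saddle_a in the frame of cooling_rack between -0.11 and -0.07 m and y of coupon_small in the frame of inspection_rack between 0.078 and 0.102 m)) and x of coupon_small in the frame of inspection_rack between -0.012 and 0.012 m and z of coupon_small in the frame of inspection_rack between 0.036 and 0.044 m and angle between each of coupon_small, coupon_middle, coupon_large's own z axis and vertical below 0.06 rad and angle between the y axis of each of coupon_small, coupon_middle, coupon_large and the x axis of inspection_rack, either way round below 0.15 rad and linear speed of each of coupon_small, coupon_middle, coupon_large below 0.02 m/s and angular speed of each of coupon_small, coupon_middle, coupon_large below 0.2 rad/s and ((y of saddle_b in the frame of cooling_rack between 0.07 and 0.11 m and y of coupon_middle in the frame of inspection_rack between -0.102 and -0.078 m) or (y of saddle_b in the frame of cooling_rack between -0.02 and 0.02 m and y of coupon_middle in the frame of inspection_rack between -0.012 and 0.012 m) or (y of saddle_b in the frame of cooling_rack between -0.11 and -0.07 m and y of coupon_middle in the frame of inspection_rack between 0.078 and 0.102 m)) and x of coupon_middle in the frame of inspection_rack between -0.012 and 0.012 m and z of coupon_middle in the frame of inspection_rack between 0.036 and 0.044 m and ((y of saddle_c in the frame of cooling_rack between 0.07 and 0.11 m and y of coupon_large in the frame of inspection_rack between -0.102 and -0.078 m) or (y of saddle_c in the frame of cooling_rack between -0.02 and 0.02 m and y of coupon_large in the frame of inspection_rack between -0.012 and 0.012 m) or (y of saddle_c in the frame of cooling_rack between -0.11 and -0.07 m and y of coupon_large in the frame of inspection_rack between 0.078 and 0.102 m)) and x of coupon_large in the frame of inspection_rack between -0.012 and 0.012 m and z of coupon_large in the frame of inspection_rack between 0.036 and 0.044 m); the robot touches nothing.
It also fails if it takes over 77 s, if anything falls off the work surface, if the arm or the gripper's body presses on something with over 40 N, if the wrist force passes 120 N, or if a joint passes its speed limit or range.

## Robot

A 6-joint arm with a two-finger parallel gripper is mounted at the origin on a cart in front of the work surface, level with it; the furniture and walls round the work are solid. World frame = base frame: x ahead of the robot, y to its left, z up, the work surface at z = 0. Lengths are in mm, angles in rad, forces in N, time in s.
With the tool pointing down it reaches from about 300 to 1000 mm from the base axis. Payload 5.1 kg.
Tool frame: the origin (TCP) lies at the very end of the fingers, on their centre line; the grasp point (between the pads) lies 19 mm behind it; z points along the fingers, y is the direction in which the jaws open and shut (so a half turn about z gives the same grasp; the last joint's range is limited). The gripper opens to 95 mm and grips with 3 to 60 N. Pads are 20 mm wide; open, the fingers measure 119 mm over their backs; the gripper's body (75 mm by 180 mm) begins 59 mm behind the grasp point.
Start: joints at [-1.311, 0.124, 1.65, -0, 1.367, -0.083], TCP at [218.449, -612.18, 214.656] pointing down, gripper open.
Joint ranges: [-2.61, 2.61], [-1.02, 2.33], [0.03, 2.71], [-1.35, 4.49], [0.32, 2.68], [-2.91, 2.91]. Speed limits (rad/s): [2.57, 2.57, 3.14, 3.14, 3.14, 3.14].

## Interface

Orientations are given as a unit quaternion [x, y, z, w].
In Python, from bench import r gives the robot as it stands.
- The arm moves only by the shell command python3 -m inch 'ROWS' [FORCE]. ROWS is a JSON object of lists of equal length, an entry for each row: "offset": the shift along the tool's x, y, z normalised to -1 to 1, where 1 is 80 mm, a list of three; "turn": the turn, a rotation vector about the tool's x, y, z normalised to -1 to 1, where 1 is 180 degrees, a list of three; "grip": the closure in counts, from 0 (fully open) to 255 (shut). In form: {"offset": [[x, y, z], ...], "turn": [[wx, wy, wz], ...], "grip": [grip, ...]}. A call has 1 to 20 rows; each row is the pose to reach, as a shift and turn from the pose commanded when the call began, along the tool's axes at that moment, turning the shorter way round; what a row does not reach only later rows make up. A row lasts 1/12 s, in which the tool goes at most 41.7 mm and 7.16 degrees, less where a joint would pass 70% of its speed; a pose out of reach is approached as far as the arm can. A call with a number of a shift or a turn outside -1 to 1 is refused whole. A call with a gripper value outside its range is refused whole. The fingers move at their own pace and stop on an object; FORCE is the grip in N (left out, the last holds). Time passes only in rows, so rows that repeat a pose let the fingers close. It gives the time, the measured TCP pose, the force and the opening at its end, in the units of the state.
- r.read_state(): the state, without advancing time (a new reading comes with each control period).
- r.capture(name): name is "scene" or "side" or "wrist"; returns (picture, depth): 384x512x3 uint8, red, green, blue; 384x512 float32, mm along the optical axis (not along the pixel's ray), 0 where there is no reading.
- r.get_calibration(name): a dict with "K" (3x3 intrinsics, pixels), "dist_coeffs" ([k1, k2, p1, p2, k3] as OpenCV has them; the pictures are not rectified), "origin" and "orientation" of the camera in the world. Camera axes: x right, y down, z forward; pixel columns grow to the right and rows downward; lengths in mm; the calibration is good to about 2 mm. A picture is of the moment at which its call begins: read the wrist's pose just before it. get_calibration takes no time and is no camera call; for the wrist camera it gives the pose at the moment of the call.
- r.finish_job(): hands the job in, once; it reports no verdict.
Trained networks look in the newest picture that a camera, given by its name, has taken for a name from the list of things; names that differ only in an ending like _2 or _b are one class to them, and where a whole thing is asked for, a point or a joint stands for the part that bears it (a point fixed in the world has none). Each returns a list of dicts, best first, with "conf" (0 to 1); they miss things now and then, are a little off and sometimes report something else, mostly with a low value. They report only what shows in the picture. A call takes as long as a camera call.
- r.look_for(label, camera): "bbox" ([left, top, right, bottom] in pixels, round what is visible of it).
- r.regions_of(label, camera): "pixels" (384x512 bool, what is visible of it) and "bbox" ([left, top, right, bottom] in pixels, round what is visible of it).
- r.tip_of(label, camera): "uv" ([column, row] in pixels: a listed point, or the origin of a listed thing).
The state is a dict: "time": time; "joints": joint angles; "joint_vel": joint speeds; "joint_efforts": joint torques, N m; "tcp_pos": TCP position; "tool_rot": TCP orientation; "contact_force": force on the tool from outside, world axes, zero at the start; "wrist_torque": the same for the moment, N m; "width": finger opening in mm.
Only numpy, scipy, OpenCV 4.12 (cv2) and the standard library are available. Lean on these libraries where they do the work, as an engineer would, in place of code of your own. Each camera call takes 0.05 s, during which the arm holds its last target. There are 200 camera calls.

## Working session

There is one attempt and no reset: what is moved stays moved. The work goes in short steps, Python scripts to look and compute and a shell command to move; the robot and the scene stay as the last step left them, time stands still between calls to the robot, and variables do not carry over. Pictures are saved under pics/ and viewed, about 12 in all and at most 16, crops included, and the job is handed in when it is done.

```bash
ls; mkdir -p pics; python3 - <<'E'
from bench import r
import cv2,numpy as np
s=r.read_state();print({k:np.round(v,3).tolist() for k,v in s.items()})
a,d=r.capture("scene");b,e=r.capture("side")
cv2.imwrite("pics/a.png",a[:,:,::-1]);cv2.imwrite("pics/b.png",b[:,:,::-1])
for n in("scene","side","wrist"):
  c=r.get_calibration(n);print(n,np.round(c["K"],1).tolist(),c["dist_coeffs"],c["origin"],c["orientation"])
E
```

```text
pics
{'time': 0.0, 'joints': [-1.311, 0.124, 1.652, -0.0, 1.368, -0.083], 'joint_vel': [0.001, 0.0, -0.0, 0.0, 0.0, 0.002], 'joint_efforts': [-0.002, -41.76, -35.994, 0.077, 0.049, -0.0], 'tcp_pos': [218.271, -611.593, 213.427], 'tool_rot': [0.985, 0.171, -0.0, -0.001], 'contact_force': [0.556, -0.676, -0.938], 'wrist_torque': [0.003, -0.042, 0.009], 'width': 95.146}
scene [[423.6, 0.0, 256.8], [0.0, 423.6, 195.2], [0.0, 0.0, 1.0]] [-0.01782963  0.          0.          0.          0.        ] [852.62241811 705.09664867 641.07885271] [ 0.24413628  0.88682809 -0.37684515 -0.109184  ]
side [[468.5, 0.0, 262.3], [0.0, 468.5, 195.6], [0.0, 0.0, 1.0]] [0.03466377 0.         0.         0.         0.        ] [191.30523657 872.73652963 449.68348376] [-0.1901551   0.8281234  -0.51415834  0.11702081]
wrist [[328.1, 0.0, 254.1], [0.0, 328.1, 187.0], [0.0, 0.0, 1.0]] [-0.09678798  0.          0.          0.          0.        ] [ 295.08559713 -584.05665583  382.87670756] [ 0.80876355 -0.56969068 -0.08493094  0.118915  ]
```

View pics/a.png

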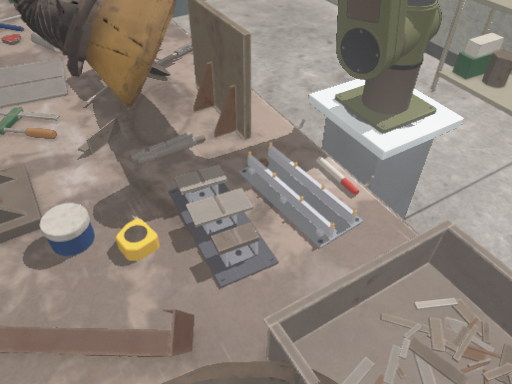

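View pics/b.png

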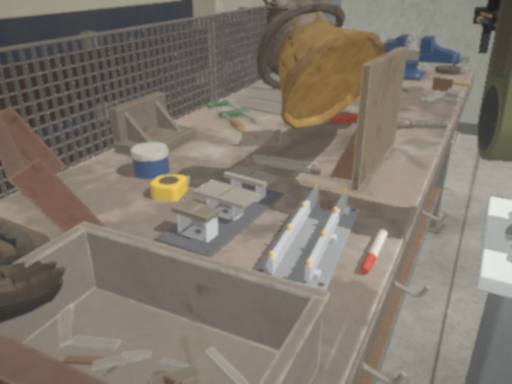

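The scene view shows the cooling rack (centre about 220,225) with three coupons, the empty inspection rack nearer the robot (300,195), and a standing board at (222,70) between the arm and the racks. Next I'll measure these from depth.

```bash
cat > h.py <<'E'
from bench import r
import cv2,numpy as np
from scipy.spatial.transform import Rotation as R
def cloud(cam):
    c=r.get_calibration(cam);im,d=r.capture(cam)
    v,u=np.mgrid[:384,:512];p=np.stack([u,v],-1).reshape(-1,1,2).astype(np.float64)
    n=cv2.undistortPoints(p,np.array(c["K"]),np.array(c["dist_coeffs"]))[:,0]
    z=d.reshape(-1);P=np.c_[n*z[:,None],z]
    W=R.from_quat(c["orientation"]).apply(P)+np.array(c["origin"])
    W[z<=0]=np.nan
    return im,W.reshape(384,512,3)
def rect(W,m):
    w=W[m];w=w[~np.isnan(w[:,0])]
    zt=np.median(w[:,2]);w=w[abs(w[:,2]-zt)<5]
    (c,s,a)=cv2.minAreaRect(w[:,:2].astype(np.float32))
    return np.round(c,1),np.round(s,1),round(a,1),round(float(zt),1),len(w)
E
python3 - <<'E'
from h import *
tot=[]
for cam in("scene","side"):
    im,W=cloud(cam);tot.append((im,W))
    for n in("coupon_small","coupon_middle","coupon_large","inspection_rack","cooling_rack"):
        for q in r.regions_of(n,cam)[:3]:
            m=q["pixels"]
            print(cam,n,round(q["conf"],2),np.round(q["bbox"]),rect(W,m) if m.sum()>20 else "")
# top view x 200..800 , y -500..300, 1px=1mm? 1.25
H=np.full((600,800),-9.);C=np.zeros((600,800,3),np.uint8)
for im,W in tot:
    w=W.reshape(-1,3);c=im.reshape(-1,3);ok=~np.isnan(w[:,0]);w=w[ok];c=c[ok]
    o=np.argsort(w[:,2]);w=w[o];c=c[o]
    i=np.round(800-w[:,0]).astype(int);j=np.round(300-w[:,1]).astype(int)
    g=(i>=1)&(i<599)&(j>=1)&(j<799)
    for a,b,z,k in zip(i[g],j[g],w[g,2],c[g]):
        if z>H[a,b]-3:
            H[a:a+2,b:b+2]=z;C[a:a+2,b:b+2]=k
np.save("H.npy",H)
cv2.imwrite("pics/top.png",C[:,:,::-1])
# tall things
for y in range(300,-500,-40):
    print(y,[int(H[800-x-20:800-x+20,max(0,300-y-20):300-y+20].max()) for x in range(220,800,40)])
E
```

```text
scene coupon_small 0.62 [210. 221. 257. 253.] (array([624.7, 257.7]), array([42. , 79.9]), 84.9, 56.4, 819)
scene coupon_middle 0.71 [176. 169. 228. 193.] (array([608.5,  78.6]), array([51.7, 99.1]), 83.1, 54.5, 815)
scene coupon_large 0.96 [183. 190. 250. 226.] (array([610.4, 169.4]), array([ 63.2, 120.4]), 83.0, 52.6, 1412)
scene coupon_large 0.58 [201. 216. 237. 234.] (array([615.9, 176.1]), array([24.5, 65.1]), 86.8, 8.4, 228)
scene inspection_rack 0.96 [240. 140. 363. 250.] (array([430.8, 180.5]), array([120.3, 281.2]), 5.8, 7.0, 2649)
scene cooling_rack 0.71 [170. 184. 279. 286.] (array([614.5, 171.6]), array([280.6, 122.9]), 86.8, 4.5, 2643)
side coupon_small 0.58 [173. 199. 218. 221.] (array([621.5, 256.4]), array([43. , 81.9]), 84.2, 57.8, 590)
side coupon_middle 0.7 [223. 164. 275. 187.] (array([604.7,  76.9]), array([ 53.7, 102.2]), 81.9, 55.9, 571)
side coupon_large 0.91 [194. 180. 260. 208.] (array([606.4, 169.9]), array([ 62.1, 120.4]), 83.5, 54.1, 937)
side inspection_rack 0.83 [258. 184. 361. 288.] (array([426.3, 178.7]), array([119.7, 282.1]), 4.9, 7.1, 3463)
side co
[... 662 characters left out ...]
 2, 2, 2, 2, 3]
-100 [-9, 1, 2, 2, 4, 272, 120, 24, 19, 20, 20, 21, 18, 2, 2]
-140 [-9, 1, 2, 2, 207, 271, 1, 2, 18, 252, 241, 20, 16, 2, 2]
-180 [-9, 0, 3, 2, 268, 270, 1, 290, 293, 286, 271, 251, 2, 45, 44]
-220 [-9, 2, 2, 2, 267, 268, 114, 305, 305, 303, 297, 328, 330, 297, 45]
-260 [-9, 1, 2, 2, 266, 267, 302, 306, 314, 315, 361, 361, 337, 292, 4]
-300 [-9, 1, 3, 2, 265, 265, 302, 303, 302, 359, 362, 362, 318, 315, 2]
-340 [-9, 2, 2, 1, 264, 264, 288, 301, 302, 357, 340, 332, 168, 325, 309]
-380 [-9, 1, 1, 1, 263, 262, 266, 260, 192, 352, 334, 360, 359, 358, 357]
-420 [-9, 2, 2, 2, 2, 2, 14, 221, 160, 333, 356, 359, 16, 349, 356]
-460 [-9, 0, 2, 2, 2, 2, 24, 25, 2, 2, 357, 357, 18, 4, 2]
```

View pics/top.png

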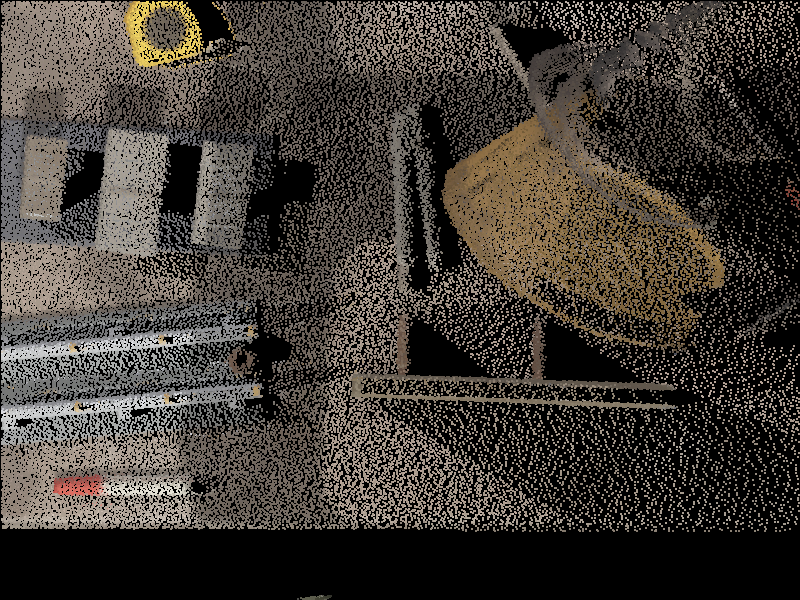

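The coupon order seen from the robot is small (left, y≈257), large (middle, y≈169), middle-sized (right, y≈78). The tall board (x≈410, y −385 to −50, top 273) stands in the way, so I'll lift, retract along its robot side, then swing left.

```bash
python3 -m inch '{"offset":[[0,0,-1],[0,0,-1],[0,0,-1],[0,0,-1]],"turn":[[0,0,0.109],[0,0,0.109],[0,0,0.109],[0,0,0.109]],"grip":[0,0,0,0]}' 20
python3 -m inch '{"offset":[[0,-1,-0.25],[0,-1,-0.25],[0,-1,-0.25]],"turn":[[0,0,0],[0,0,0],[0,0,0]],"grip":[0,0,0]}'
```

```text
time: 1.03
tcp_pos: [218.9, -613.7, 299.1]
tool_rot: [1.0, -0.001, 0.001, 0.003]
contact_force: [-0.1, 0.3, 0.8]
width: 95.1
time: 1.28
tcp_pos: [218.7, -527.7, 314.6]
tool_rot: [1.0, 0.002, 0.0, -0.001]
contact_force: [1.3, -1.1, 0.7]
width: 95.2
```

```bash
python3 - <<'E'
from h import *
import numpy as np
im,W=cloud("scene");w=W.reshape(-1,3)
for y in range(290,460,20):
    print(y,[int(np.nanmax(np.append(w[(abs(w[:,0]-x)<20)&(abs(w[:,1]-y)<10),2],-9))) for x in range(320,760,40)])
E
```

```text
290 [1, 5, 41, 40, 18, 1, 7, 58, 7, 7, 1]
310 [1, 22, 50, 49, 18, 1, 7, 6, 7, 6, 1]
330 [1, 0, 1, 44, 5, 1, 2, 1, 2, 1, 2]
350 [1, 1, 1, 1, 1, 1, 2, 1, 1, 1, 2]
370 [1, 1, 0, 1, 1, 1, 2, 1, 0, 2, 2]
390 [0, 0, 1, 1, 1, 2, 1, 1, 1, 2, 2]
410 [-9, -9, -9, -9, -9, -9, -9, -9, 1, 2, 2]
430 [-9, -9, -9, -9, -9, -9, -9, -9, 0, 1, 2]
450 [113, 112, 113, 112, 113, 112, 113, 113, 114, 114, 2]
```

```bash

for i in 1 2 3; do python3 -m inch '{"offset":[[0,-1,0],[0,-1,0],[0,-1,0]],"turn":[[0,0,0],[0,0,0],[0,0,0]],"grip":[0,0,0]}' | sed -n 1,4p; done
for i in 1 2 3 4; do python3 -m inch '{"offset":[[0.5,-1,0],[0.5,-1,0],[0.5,-1,0]],"turn":[[0,0,0],[0,0,0],[0,0,0]],"grip":[0,0,0]}' | sed -n 1,4p; done
python3 -m inch '{"offset":[[0.75,-1,0],[0.75,-1,0],[0.75,-1,0],[0.75,-1,0],[0.75,-1,0]],"turn":[[0,0,0],[0,0,0],[0,0,0],[0,0,0],[0,0,0]],"grip":[0,0,0,0,0]}'
python3 - <<'E'
from h import *
im,W=cloud("wrist");cv2.imwrite("pics/w1.png",im[:,:,::-1])
print(r.read_state()["tcp_pos"],r.read_state()["joints"])
for n in("coupon_small","coupon_middle","coupon_large","inspection_rack","cooling_rack"):
    for q in r.regions_of(n,"wrist")[:2]:
        print(n,round(q["conf"],2),np.round(q["bbox"]),rect(W,q["pixels"]))
E
```

```text
time: 1.58
tcp_pos: [218.2, -447.7, 312.3]
tool_rot: [1.0, 0.002, -0.001, -0.003]
contact_force: [1.4, -0.6, -0.4]
time: 1.83
tcp_pos: [218.3, -368.5, 313.5]
tool_rot: [1.0, 0.002, -0.0, -0.001]
contact_force: [1.4, -0.7, 0.6]
time: 2.08
tcp_pos: [218.5, -289.3, 314.5]
tool_rot: [1.0, 0.002, 0.0, -0.0]
contact_force: [-1.2, -1.4, 0.7]
time: 2.33
tcp_pos: [260.2, -209.4, 314.6]
tool_rot: [1.0, 0.004, 0.001, -0.0]
contact_force: [-0.1, -0.3, 0.9]
time: 2.58
tcp_pos: [300.5, -128.6, 314.5]
tool_rot: [1.0, 0.005, 0.001, -0.001]
contact_force: [-1.3, -0.7, -0.2]
time: 2.83
tcp_pos: [340.2, -48.4, 314.2]
tool_rot: [1.0, 0.005, -0.0, -0.001]
contact_force: [-0.7, -0.1, -0.4]
time: 3.08
tcp_pos: [380.1, 31.0, 313.9]
tool_rot: [1.0, 0.004, -0.001, -0.001]
contact_force: [-0.1, -0.4, -0.4]
time: 3.5
tcp_pos: [438.9, 106.9, 313.7]
tool_rot: [1.0, 0.001, -0.001, 0.001]
contact_force: [-0.9, -0.4, 0.1]
width: 95.2
[438.50980402 106.49870894 313.98561263] [ 1.19816927e-01 -3.72782570e-01  1.93701860e+00 -9.58745935e-04
  1.57907266e+00  1.69064618e+00]
coupon_small 0.94 [116.   0. 152.  39.] (array([605.4, 258.6]), array([41. , 46.2]), 85.1, 57.1, 1238)
coupon_middle 0.66 [253.   1. 301.  61.] (array([591.6,  79.8]), array([50.5, 71.9]), 83.8, 55.3, 2433)
coupon_large 0.85 [175.   0. 231.  64.] (array([588.5, 172.1]), array([60.4, 79.1]), 83.4, 53.3, 3161)
inspection_rack 0.95 [ 98. 105. 307. 200.] (array([427.7, 180.3]), array([120.8, 280.5]), 5.1, 5.9, 10528)
cooling_rack 0.78 [106.   0. 311.  69.] (array([598.8, 171.7]), array([281.6,  90.9]), 87.1, 5.2, 5777)
```

View pics/w1.png

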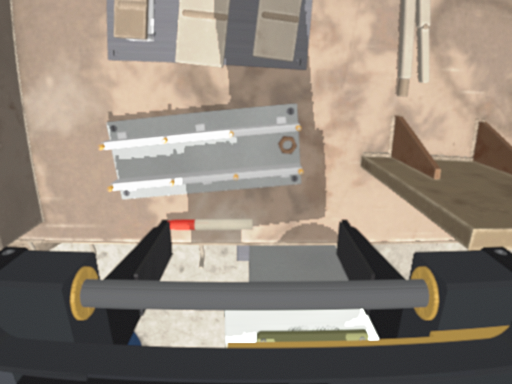

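The wrist view shows the empty inspection rack (centre ~205,150) with a loose nut on its base at (288,144), in the right bay. The coupons are cut off at the top, so I'll move forward, measure them whole, and get the nut's height.

```bash

python3 -m inch '{"offset":[[1,-0.8,0],[1,-0.8,0],[1,-0.8,0],[1,-0.8,0],[1,-0.8,0]],"turn":[[0,0,0],[0,0,0],[0,0,0],[0,0,0],[0,0,0]],"grip":[0,0,0,0,0]}'
python3 - <<'E'
from h import *
im,W=cloud("wrist");cv2.imwrite("pics/w2.png",im[:,:,::-1])
s=r.read_state();print(s["tcp_pos"])
for n in("coupon_small","coupon_middle","coupon_large","inspection_rack","cooling_rack"):
    for q in r.regions_of(n,"wrist")[:2]:
        print(n,round(q["conf"],2),np.round(q["bbox"]),rect(W,q["pixels"]))
w=W.reshape(-1,3);c=w[(abs(w[:,0]-440)<25)&(abs(w[:,1]-62)<28)]
n=c[(c[:,2]>10)&(c[:,2]<35)];print("nut",len(n),n.min(0),n.max(0),np.median(n,0))
E
```

```text
time: 4.22
tcp_pos: [518.2, 171.7, 314.3]
tool_rot: [1.0, 0.0, -0.001, 0.0]
contact_force: [-0.3, -0.0, -0.7]
width: 94.7
[517.8581793  171.37003388 314.64170276]
coupon_small 0.55 [169.  33. 207. 101.] (array([623.6, 257.2]), array([40.8, 80.1]), 83.8, 57.2, 2101)
coupon_middle 0.67 [302.  41. 354. 127.] (array([606.7,  77.9]), array([ 51.4, 100.4]), 83.1, 55.3, 3192)
coupon_large 0.74 [230.  27. 288. 131.] (array([609.4, 169.3]), array([ 59.9, 120.6]), 83.2, 53.3, 4563)
inspection_rack 0.59 [150. 159. 346. 244.] (array([427.8, 180.2]), array([120. , 280.4]), 5.1, 6.0, 8155)
cooling_rack 0.61 [155.  31. 358. 128.] (array([613.7, 170.4]), array([282.2, 121.1]), 86.7, 5.3, 7633)
nut 210 [415.05288039  40.93397654  10.08547801] [455.18996701  73.17318478  33.81426895] [441.32602021  57.84538986  17.74189884]
```

View pics/w2.png

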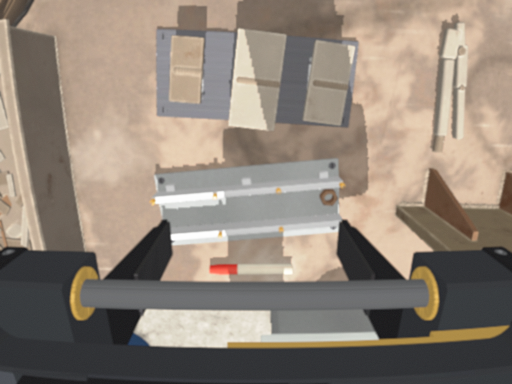

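Wrist and scene measurements agree within ~2 mm. The nut top is at about z 18, below the fingertips' placing height of ~30, so it can stay. Now the small coupon (623.6, 257.2, yaw −6.2°).

```bash

python3 -m inch '{"offset":[[0.66,-0.535,1],[0.66,-0.535,1],[0.66,-0.535,1],[0.66,-0.535,1]],"turn":[[0,0,0],[0,0,0],[0,0,0],[0,0,0]],"grip":[94,94,94,94]}' 30
python3 -m inch '{"offset":[[0.66,-0.535,1],[0.66,-0.535,1],[0.66,-0.535,1],[0.66,-0.535,1],[0.66,-0.535,1]],"turn":[[0,0,0.034],[0,0,0.034],[0,0,0.034],[0,0,0.034],[0,0,0.034]],"grip":[94,94,94,94,94]}'
python3 -m inch '{"offset":[[0,0,0.4],[0,0,0.8],[0,0,0.8],[0,0,0.8],[0,0,0.8]],"turn":[[0,0,0],[0,0,0],[0,0,0],[0,0,0],[0,0,0]],"grip":[94,94,94,94,94]}'
cat > g.py <<'E'
import sys
from h import *
# python3 g.py x y z yaw_deg : offset/turn to target, in call units
x,y,z,a=map(float,sys.argv[1:5]);s=r.read_state();Q=R.from_quat(s["tool_rot"])
T=R.from_euler("z",a,degrees=True)*R.from_euler("x",180,degrees=True)
print("at",np.round(s["tcp_pos"],1),"F",np.round(s["contact_force"],1),"w",round(float(s["width"]),1),
"offset",np.round(Q.inv().apply(np.array([x,y,z])-s["tcp_pos"])/80,3),"turn",np.round((Q.inv()*T).as_rotvec()/np.pi,4))
E
python3 g.py 623.6 257.2 33 -6.2
```

```text
time: 4.85
tcp_pos: [569.4, 214.8, 228.9]
tool_rot: [1.0, 0.0, -0.004, 0.001]
contact_force: [-1.7, 0.2, -1.1]
width: 73.5
time: 5.27
tcp_pos: [623.2, 257.1, 154.8]
tool_rot: [0.999, -0.053, -0.001, 0.0]
contact_force: [-1.2, -0.3, 0.9]
width: 60.2
time: 5.68
tcp_pos: [625.1, 257.6, 94.4]
tool_rot: [0.999, -0.053, 0.002, -0.001]
contact_force: [0.1, -0.6, 0.6]
width: 60.4
at [625.1 257.6  94.4] F [ 0.1 -0.6  0.6] w 60.4 offset [-0.021  0.008  0.767] turn [-0.0005 -0.0013  0.0004]
```

```bash

python3 -m inch '{"offset":[[0,0,0.3],[0,0,0.6],[0,0,0.76],[0,0,0.76],[0,0,0.76]],"turn":[[0,0,0],[0,0,0],[0,0,0],[0,0,0],[0,0,0]],"grip":[94,94,94,94,94]}'
python3 -m inch '{"offset":[[0,0,0],[0,0,0],[0,0,0],[0,0,0],[0,0,0],[0,0,0],[0,0,0],[0,0,0],[0,0,0],[0,0,0]],"turn":[[0,0,0],[0,0,0],[0,0,0],[0,0,0],[0,0,0],[0,0,0],[0,0,0],[0,0,0],[0,0,0],[0,0,0]],"grip":[200,200,200,200,200,200,200,200,200,200]}' 40
python3 -m inch '{"offset":[[0,0,-0.2],[0,0,-0.5],[0,0,-1],[0,0,-1],[0,0,-1],[0,0,-1]],"turn":[[0,0,0],[0,0,0],[0,0,0],[0,0,0],[0,0,0],[0,0,0]],"grip":[200,200,200,200,200,200]}'
python3 g.py 435.8 90.6 113 5.1
```

```text
time: 6.1
tcp_pos: [624.3, 257.7, 31.2]
tool_rot: [0.999, -0.053, 0.001, -0.0]
contact_force: [0.1, -0.5, -0.3]
width: 60.0
time: 6.93
tcp_pos: [624.6, 257.6, 31.3]
tool_rot: [0.999, -0.053, 0.001, -0.0]
contact_force: [-1.4, -1.0, 5.7]
width: 39.8
time: 7.43
tcp_pos: [622.8, 257.4, 108.5]
tool_rot: [0.999, -0.053, -0.001, 0.0]
contact_force: [1.2, 0.2, -4.4]
width: 39.3
at [622.8 257.4 108.5] F [ 1.2  0.2 -4.4] w 39.3 offset [-2.103  2.321 -0.051] turn [ 0.0002  0.0007 -0.0622]
```

```bash

for i in 1 2 3; do python3 -m inch '{"offset":[[-0.35,0.387,0],[-0.7,0.774,0],[-0.7,0.774,0],[-0.7,0.774,0]],"turn":[[0,0,0],[0,0,0],[0,0,0],[0,0,0]],"grip":[200,200,200,200]}' >/dev/null; done
python3 -m inch '{"offset":[[0,0,0],[0,0,0],[0,0,0],[0,0,0],[0,0,0]],"turn":[[0,0,-0.03],[0,0,-0.062],[0,0,-0.062],[0,0,-0.062],[0,0,-0.062]],"grip":[200,200,200,200,200]}'
python3 g.py 435.8 90.6 26 5.1
python3 - <<'E'
from h import *
for cam in ("wrist","scene","side"):
    im,W=cloud(cam)
    if cam=="scene": cv2.imwrite("pics/s2.png",cv2.resize(im[100:280,140:380,::-1],None,fx=3,fy=3))
    for q in r.regions_of("coupon_small",cam)[:2]: print(cam,round(q["conf"],2),np.round(q["bbox"]),rect(W,q["pixels"]))
E
```

```text
time: 8.85
tcp_pos: [438.1, 91.3, 110.4]
tool_rot: [0.999, 0.043, 0.0, -0.0]
contact_force: [0.3, 0.2, -2.9]
width: 39.8
at [438.1  91.3 110.4] F [ 0.3  0.2 -2.9] w 39.8 offset [-0.03   0.006  1.054] turn [-0.     -0.0003 -0.0007]
wrist 0.66 [208. 176. 301. 329.] (array([437.3,  91.7]), array([81. , 40.2]), 5.5, 136.3, 9287)
wrist 0.52 [248.   1. 328.  45.] (array([569. ,  82.6]), array([50.3, 25. ]), 83.8, 55.1, 2614)
scene 0.7 [253. 119. 273. 139.] (array([452.8,  93.2]), array([53. , 40.2]), 6.8, 134.9, 255)
side 0.56 [305. 149. 350. 166.] (array([434.3,  92.6]), array([80.6, 42. ]), 7.3, 136.1, 292)
side 0.36 [193. 180. 260. 210.] (array([607.8, 169.1]), array([ 63. , 121.1]), 83.5, 54.1, 973)
```

View pics/s2.png

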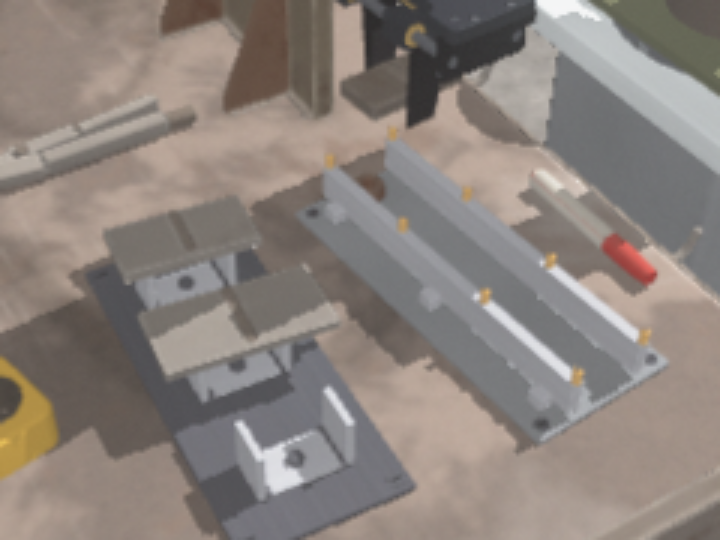

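The coupon is gripped square above the right bay (crop ~375,90). Lowering and releasing.

```bash

python3 -m inch '{"offset":[[-0.02,0.01,0.3],[-0.02,0.01,0.6],[-0.02,0.01,0.8],[-0.02,0.01,0.8],[-0.02,0.01,0.8]],"turn":[[0,0,0],[0,0,0],[0,0,0],[0,0,0],[0,0,0]],"grip":[200,200,200,200,200]}'
python3 -m inch '{"offset":[[0,0,0.1],[0,0,0.2],[0,0,0.25],[0,0,0.25],[0,0,0.25]],"turn":[[0,0,0],[0,0,0],[0,0,0],[0,0,0],[0,0,0]],"grip":[200,200,200,200,200]}'
python3 g.py 435.8 90.6 26 5.1
```

```text
time: 9.57
tcp_pos: [434.6, 89.7, 45.2]
tool_rot: [0.999, 0.044, -0.001, 0.0]
contact_force: [0.3, 0.5, -3.1]
width: 39.6
time: 9.98
tcp_pos: [435.5, 89.8, 25.9]
tool_rot: [0.999, 0.044, -0.0, 0.0]
contact_force: [0.0, -0.6, -3.5]
width: 39.5
at [435.5  89.8  25.9] F [ 0.  -0.6 -3.5] w 39.5 offset [ 0.005 -0.01  -0.001] turn [ 0.      0.     -0.0002]
```

```bash

python3 -m inch '{"offset":[[0,0,0],[0,0,0],[0,0,0],[0,0,0],[0,0,0],[0,0,0],[0,0,0],[0,0,0]],"turn":[[0,0,0],[0,0,0],[0,0,0],[0,0,0],[0,0,0],[0,0,0],[0,0,0],[0,0,0]],"grip":[100,100,100,100,100,100,100,100]}'
python3 -m inch '{"offset":[[0,0,-0.2],[0,0,-0.5],[0,0,-1],[0,0,-1],[0,0,-1],[0,0,-1]],"turn":[[0,0,0],[0,0,0],[0,0,0],[0,0,0],[0,0,0],[0,0,0]],"grip":[100,100,100,100,100,100]}'
python3 -m inch '{"offset":[[0,0,-0.5],[0,0,-0.5],[0,0,-0.5],[0,0,-0.5]],"turn":[[0,0,0.03],[0,0,0.066],[0,0,0.066],[0,0,0.066]],"grip":[51,51,51,51]}' >/dev/null
python3 g.py 609.4 169.3 95 -6.8
python3 - <<'E'
from h import *
for cam in ("scene","side"):
    im,W=cloud(cam)
    for n in ("coupon_small","coupon_large"):
        for q in r.regions_of(n,cam)[:2]: print(cam,n,round(q["conf"],2),np.round(q["bbox"]),rect(W,q["pixels"]))
E
```

```text
time: 10.65
tcp_pos: [435.4, 89.8, 25.9]
tool_rot: [0.999, 0.044, 0.0, 0.0]
contact_force: [-0.6, 0.2, -0.4]
width: 57.6
time: 11.15
tcp_pos: [435.3, 89.8, 105.7]
tool_rot: [0.999, 0.044, 0.0, -0.0]
contact_force: [-0.7, 0.1, 1.1]
width: 57.6
at [434.3  89.7 144. ] F [ 0.3 -0.4 -0.7] w 75.0 offset [ 2.06  -1.243  0.606] turn [0.0002 0.001  0.0008]
scene coupon_small 0.7 [254. 145. 291. 167.] (array([436.7,  89.4]), array([80.9, 43.9]), 5.6, 50.1, 450)
scene coupon_large 0.75 [186. 189. 251. 225.] (array([610.6, 169.7]), array([ 62.9, 120.2]), 83.1, 52.5, 1425)
side coupon_small 0.76 [305. 186. 347. 206.] (array([432.9,  90.3]), array([79.9, 42.9]), 5.1, 51.8, 484)
side coupon_large 0.87 [196. 181. 259. 208.] (array([606.2, 169. ]), array([ 64.2, 120.9]), 81.6, 54.1, 956)
```

Small is placed well (about 1 mm off). Now the large one.

```bash

for i in 1 2 3; do python3 -m inch '{"offset":[[0.35,-0.207,0],[0.687,-0.414,0.1],[0.687,-0.414,0.2],[0.687,-0.414,0.2]],"turn":[[0,0,0],[0,0,0],[0,0,0],[0,0,0]],"grip":[51,51,51,51]}' >/dev/null; done
python3 -m inch '{"offset":[[0,0,0],[0,0,0]],"turn":[[0,0,0],[0,0,0]],"grip":[51,51]}'
python3 g.py 609.4 169.3 31 -6.8
```

```text
time: 12.95
tcp_pos: [609.7, 168.3, 98.3]
tool_rot: [0.998, -0.06, -0.0, 0.0]
contact_force: [-0.7, -0.5, -0.0]
width: 76.2
at [609.7 168.3  98.3] F [-0.7 -0.5 -0. ] w 76.2 offset [-0.005 -0.012  0.842] turn [ 0.0001  0.0001 -0.0002]
```

```bash

python3 -m inch '{"offset":[[0,-0.012,0.3],[0,-0.012,0.6],[0,-0.012,0.84],[0,-0.012,0.84],[0,-0.012,0.84],[0,-0.012,0.84]],"turn":[[0,0,0],[0,0,0],[0,0,0],[0,0,0],[0,0,0],[0,0,0]],"grip":[51,51,51,51,51,51]}'
python3 -m inch '{"offset":[[0,0,0],[0,0,0],[0,0,0],[0,0,0],[0,0,0],[0,0,0],[0,0,0],[0,0,0],[0,0,0],[0,0,0]],"turn":[[0,0,0],[0,0,0],[0,0,0],[0,0,0],[0,0,0],[0,0,0],[0,0,0],[0,0,0],[0,0,0],[0,0,0]],"grip":[150,150,150,150,150,150,150,150,150,150]}' 45
python3 -m inch '{"offset":[[0,0,-0.2],[0,0,-0.5],[0,0,-1],[0,0,-1],[0,0,-1],[0,0,-1]],"turn":[[0,0,0],[0,0,0],[0,0,0],[0,0,0],[0,0,0],[0,0,0]],"grip":[150,150,150,150,150,150]}'
python3 g.py 427.8 180.2 113 5.1
```

```text
time: 13.45
tcp_pos: [611.7, 169.8, 32.6]
tool_rot: [0.998, -0.06, 0.001, -0.0]
contact_force: [0.5, 0.7, 0.1]
width: 75.7
time: 14.28
tcp_pos: [611.9, 169.5, 32.2]
tool_rot: [0.998, -0.059, 0.001, 0.0]
contact_force: [-1.7, -2.5, 6.3]
width: 59.7
time: 14.78
tcp_pos: [609.6, 169.7, 108.6]
tool_rot: [0.998, -0.059, -0.002, 0.0]
contact_force: [-0.6, 0.3, -6.7]
width: 59.2
at [609.6 169.7 108.6] F [-0.6  0.3 -6.7] w 59.2 offset [-2.272  0.139 -0.048] turn [ 0.0001  0.001  -0.0662]
```

```bash

for i in 1 2 3; do python3 -m inch '{"offset":[[-0.35,0.023,0],[-0.757,0.046,0],[-0.757,0.046,0],[-0.757,0.046,0]],"turn":[[0,0,0],[0,0,0],[0,0,0],[0,0,0]],"grip":[150,150,150,150]}' >/dev/null; done
python3 -m inch '{"offset":[[0,0,0],[0,0,0],[0,0,0],[0,0,0],[0,0,0]],"turn":[[0,0,-0.03],[0,0,-0.066],[0,0,-0.066],[0,0,-0.066],[0,0,-0.066]],"grip":[150,150,150,150,150]}'
python3 g.py 427.8 180.2 27 5.1
python3 - <<'E'
from h import *
for cam in ("wrist","side"):
    im,W=cloud(cam)
    for q in r.regions_of("coupon_large",cam)[:2]: print(cam,round(q["conf"],2),np.round(q["bbox"]),rect(W,q["pixels"]))
E
```

```text
time: 16.2
tcp_pos: [430.3, 180.4, 110.8]
tool_rot: [0.999, 0.043, 0.0, -0.0]
contact_force: [0.7, 0.2, -5.1]
width: 59.5
at [430.3 180.4 110.8] F [ 0.7  0.2 -5.1] w 59.5 offset [-0.032 -0.     1.048] turn [ 0.     -0.0001 -0.0011]
wrist 0.79 [191. 142. 319. 343.] (array([431.3, 180.7]), array([113.6,  60.6]), 4.9, 132.0, 19993)
side 0.84 [279. 164. 354. 189.] (array([425.3, 181.1]), array([118. ,  62.3]), 5.0, 132.6, 898)
side 0.31 [235. 180. 267. 202.] (array([605.6,  80.1]), array([36.4, 65.3]), 86.0, 13.5, 216)
```

```bash

python3 -m inch '{"offset":[[-0.005,0,0.3],[-0.005,0,0.6],[-0.005,0,0.8],[-0.005,0,0.8],[-0.005,0,0.8]],"turn":[[0,0,0],[0,0,0],[0,0,0],[0,0,0],[0,0,0]],"grip":[150,150,150,150,150]}'
python3 -m inch '{"offset":[[0,0,0.1],[0,0,0.2],[0,0,0.23],[0,0,0.23],[0,0,0.23]],"turn":[[0,0,0],[0,0,0],[0,0,0],[0,0,0],[0,0,0]],"grip":[150,150,150,150,150]}'
python3 g.py 427.8 180.2 27 5.1
```

```text
time: 16.82
tcp_pos: [428.2, 180.1, 45.9]
tool_rot: [0.999, 0.044, -0.001, 0.0]
contact_force: [0.1, 0.1, -4.7]
width: 59.9
time: 17.23
tcp_pos: [429.0, 180.4, 28.4]
tool_rot: [0.999, 0.044, 0.0, -0.0]
contact_force: [-0.6, 0.4, -5.1]
width: 59.5
at [429.  180.4  28.4] F [-0.6  0.4 -5.1] w 59.5 offset [-0.016  0.001  0.017] turn [-0.     -0.     -0.0002]
```

```bash

python3 -m inch '{"offset":[[0,0,0.018],[0,0,0.018],[0,0,0.018],[0,0,0.018],[0,0,0.018],[0,0,0.018],[0,0,0.018],[0,0,0.018],[0,0,0.018],[0,0,0.018]],"turn":[[0,0,0],[0,0,0],[0,0,0],[0,0,0],[0,0,0],[0,0,0],[0,0,0],[0,0,0],[0,0,0],[0,0,0]],"grip":[150,150,60,60,60,60,60,60,60,60]}'
python3 -m inch '{"offset":[[0,0,-0.2],[0,0,-0.5],[0,0,-1],[0,0,-1],[0,0,-1],[0,0,-1]],"turn":[[0,0,0],[0,0,0],[0,0,0],[0,0,0],[0,0,0],[0,0,0]],"grip":[60,60,60,60,60,60]}'
python3 -m inch '{"offset":[[0,0,-0.5],[0,0,-0.5],[0,0,-0.5],[0,0,-0.5]],"turn":[[0,0,0.03],[0,0,0.067],[0,0,0.067],[0,0,0.067]],"grip":[78,78,78,78]}' >/dev/null
python3 g.py 606.7 77.9 95 -6.9
python3 - <<'E'
from h import *
for cam in ("scene","side"):
    im,W=cloud(cam)
    for n in ("coupon_small","coupon_large","coupon_middle"):
        for q in r.regions_of(n,cam)[:1]: print(cam,n,round(q["conf"],2),np.round(q["bbox"]),rect(W,q["pixels"]))
E
```

```text
time: 18.07
tcp_pos: [429.0, 180.4, 26.9]
tool_rot: [0.999, 0.044, 0.0, -0.0]
contact_force: [0.5, 0.4, 0.5]
width: 72.9
time: 18.57
tcp_pos: [428.8, 180.3, 106.7]
tool_rot: [0.999, 0.044, 0.0, -0.0]
contact_force: [-0.3, -0.4, -0.8]
width: 72.6
at [427.9 180.1 145. ] F [-0.7  0.2 -0.5] w 65.8 offset [2.373 1.001 0.619] turn [0.0004 0.0009 0.0004]
scene coupon_small 0.78 [253. 147. 288. 168.] (array([436.5,  90.4]), array([79.7, 43.7]), 6.6, 49.9, 460)
scene coupon_large 0.57 [269. 163. 328. 200.] (array([427.8, 180.5]), array([122.2,  61.7]), 5.2, 46.3, 1147)
scene coupon_middle 0.75 [176. 167. 226. 197.] (array([608. ,  78.3]), array([ 53.5, 100.1]), 82.8, 54.4, 843)
side coupon_small 0.68 [303. 186. 346. 209.] (array([432.6,  89.5]), array([79.9, 44. ]), 4.3, 51.9, 470)
side coupon_large 0.64 [276. 205. 351. 236.] (array([424.6, 186.5]), array([119.1,  75.3]), 4.1, 48.2, 1270)
side coupon_middle 0.65 [225. 164. 273. 186.] (array([603.2,  76. ]), array([56.3, 99.6]), 82.6, 56.0, 555)
```

```bash

for i in 1 2 3; do python3 -m inch '{"offset":[[0.39,0.167,0],[0.791,0.334,0.1],[0.791,0.334,0.2],[0.791,0.334,0.2]],"turn":[[0,0,0],[0,0,0],[0,0,0],[0,0,0]],"grip":[78,78,78,78]}' >/dev/null; done
python3 -m inch '{"offset":[[0,0,0],[0,0,0]],"turn":[[0,0,0],[0,0,0]],"grip":[78,78]}'
python3 g.py 606.7 77.9 32 -6.9
```

```text
time: 20.47
tcp_pos: [606.2, 78.7, 99.0]
tool_rot: [0.998, -0.06, -0.0, -0.0]
contact_force: [0.0, -0.0, -0.2]
width: 66.0
at [606.2  78.7  99. ] F [ 0.  -0.  -0.2] w 66.0 offset [0.009 0.01  0.837] turn [-0.      0.0003 -0.0001]
```

```bash

python3 -m inch '{"offset":[[0,0.01,0.3],[0,0.01,0.6],[0,0.01,0.84],[0,0.01,0.84],[0,0.01,0.84],[0,0.01,0.84]],"turn":[[0,0,0],[0,0,0],[0,0,0],[0,0,0],[0,0,0],[0,0,0]],"grip":[78,78,78,78,78,78]}'
python3 -m inch '{"offset":[[0,0,0],[0,0,0],[0,0,0],[0,0,0],[0,0,0],[0,0,0],[0,0,0],[0,0,0],[0,0,0],[0,0,0]],"turn":[[0,0,0],[0,0,0],[0,0,0],[0,0,0],[0,0,0],[0,0,0],[0,0,0],[0,0,0],[0,0,0],[0,0,0]],"grip":[175,175,175,175,175,175,175,175,175,175]}' 45
python3 -m inch '{"offset":[[0,0,-0.2],[0,0,-0.5],[0,0,-1],[0,0,-1],[0,0,-1],[0,0,-1]],"turn":[[0,0,0],[0,0,0],[0,0,0],[0,0,0],[0,0,0],[0,0,0]],"grip":[175,175,175,175,175,175]}'
python3 g.py 419.8 269.8 113 5.1
```

```text
time: 20.97
tcp_pos: [608.1, 77.4, 33.4]
tool_rot: [0.998, -0.061, 0.001, -0.0]
contact_force: [0.3, -0.6, 0.6]
width: 66.4
time: 21.8
tcp_pos: [608.4, 77.1, 33.1]
tool_rot: [0.998, -0.061, 0.001, -0.0]
contact_force: [-2.0, 1.3, 6.4]
width: 49.5
time: 22.3
tcp_pos: [606.2, 76.7, 109.8]
tool_rot: [0.998, -0.061, -0.001, 0.0]
contact_force: [-0.0, -0.2, -4.2]
width: 49.4
at [606.2  76.7 109.8] F [-0.  -0.2 -4.2] w 49.4 offset [-2.607 -2.111 -0.033] turn [ 0.0001  0.0009 -0.0673]
```

```bash

for i in 1 2 3; do python3 -m inch '{"offset":[[-0.35,-0.28,0],[-0.7,-0.56,0],[-0.869,-0.704,0],[-0.869,-0.704,0],[-0.869,-0.704,0]],"turn":[[0,0,0],[0,0,0],[0,0,0],[0,0,0],[0,0,0]],"grip":[175,175,175,175,175]}' >/dev/null; done
python3 -m inch '{"offset":[[0,0,0],[0,0,0],[0,0,0],[0,0,0],[0,0,0]],"turn":[[0,0,-0.03],[0,0,-0.067],[0,0,-0.067],[0,0,-0.067],[0,0,-0.067]],"grip":[175,175,175,175,175]}'
python3 g.py 419.8 269.8 28 5.1
python3 - <<'E'
from h import *
for cam in ("wrist","side"):
    im,W=cloud(cam)
    for q in r.regions_of("coupon_middle",cam)[:2]: print(cam,round(q["conf"],2),np.round(q["bbox"]),rect(W,q["pixels"]))
E
```

```text
time: 23.97
tcp_pos: [421.9, 269.2, 111.5]
tool_rot: [0.999, 0.042, -0.0, 0.0]
contact_force: [-0.8, -1.0, -4.4]
width: 49.5
at [421.9 269.2 111.5] F [-0.8 -1.  -4.4] w 49.5 offset [-0.025 -0.009  1.043] turn [ 0.0001  0.     -0.0014]
wrist 0.61 [199. 161. 310. 340.] (array([419.8, 269.7]), array([100.9,  50.4]), 5.0, 133.7, 14656)
side 0.88 [263. 181. 336. 212.] (array([418.4, 272.9]), array([99.9, 61.2]), 4.7, 134.5, 861)
```

```bash

python3 -m inch '{"offset":[[0.01,0,0.3],[0.01,0,0.6],[0.01,0,0.8],[0.01,0,0.8],[0.01,0,0.8]],"turn":[[0,0,0],[0,0,0],[0,0,0],[0,0,0],[0,0,0]],"grip":[175,175,175,175,175]}'
python3 -m inch '{"offset":[[0,0,0.1],[0,0,0.2],[0,0,0.23],[0,0,0.23],[0,0,0.23]],"turn":[[0,0,0],[0,0,0],[0,0,0],[0,0,0],[0,0,0]],"grip":[175,175,175,175,175]}'
python3 g.py 419.8 269.8 28 5.1
```

```text
time: 24.58
tcp_pos: [421.1, 269.7, 46.8]
tool_rot: [0.999, 0.044, -0.001, 0.0]
contact_force: [0.4, 0.4, -3.5]
width: 49.9
time: 25.0
tcp_pos: [422.0, 270.1, 29.3]
tool_rot: [0.999, 0.044, 0.0, -0.0]
contact_force: [0.1, 0.3, -4.3]
width: 49.6
at [422.  270.1  29.3] F [ 0.1  0.3 -4.3] w 49.6 offset [-0.027  0.001  0.016] turn [-0.     -0.     -0.0002]
```

```bash

python3 -m inch '{"offset":[[-0.015,0,0.018],[-0.015,0,0.018],[-0.015,0,0.018],[-0.015,0,0.018],[-0.015,0,0.018],[-0.015,0,0.018],[-0.015,0,0.018],[-0.015,0,0.018],[-0.015,0,0.018],[-0.015,0,0.018]],"turn":[[0,0,0],[0,0,0],[0,0,0],[0,0,0],[0,0,0],[0,0,0],[0,0,0],[0,0,0],[0,0,0],[0,0,0]],"grip":[175,175,83,83,83,83,83,83,83,83]}'
python3 -m inch '{"offset":[[0,0,-0.2],[0,0,-0.5],[0,0,-1],[0,0,-1],[0,0,-1],[0,0,-1]],"turn":[[0,0,0],[0,0,0],[0,0,0],[0,0,0],[0,0,0],[0,0,0]],"grip":[83,83,83,83,83,83]}'
for i in 1 2; do python3 -m inch '{"offset":[[-0.5,0.5,-1],[-0.5,0.5,-1],[-0.5,0.5,-1],[-0.5,0.5,-1],[-0.5,0.5,-1]],"turn":[[0,0,0],[0,0,0],[0,0,0],[0,0,0],[0,0,0]],"grip":[83,83,83,83,83]}'; done
python3 - <<'E'
from h import *
for cam in ("wrist","scene","side"):
    im,W=cloud(cam)
    if cam!="side": cv2.imwrite("pics/f_%s.png"%cam,im[:,:,::-1] if cam=="wrist" else cv2.resize(im[100:280,140:380,::-1],None,fx=3,fy=3))
    for n in ("coupon_small","coupon_large","coupon_middle"):
        for q in r.regions_of(n,cam)[:1]:
            c,s,a,z,_=t=rect(W,q["pixels"]);d=c-[427.8,180.2];b=np.radians(5.1)
            print(cam,n,round(q["conf"],2),t,"rack xy",np.round([d@[np.cos(b),np.sin(b)],d@[-np.sin(b),np.cos(b)]],1))
E
```

```text
time: 25.83
tcp_pos: [420.7, 270.0, 27.8]
tool_rot: [0.999, 0.044, 0.0, -0.0]
contact_force: [0.3, -0.7, -0.5]
width: 64.2
time: 26.33
tcp_pos: [420.6, 269.9, 107.7]
tool_rot: [0.999, 0.044, 0.0, -0.0]
contact_force: [0.2, -0.3, -0.1]
width: 64.1
time: 26.75
tcp_pos: [384.1, 226.4, 186.7]
tool_rot: [0.999, 0.044, -0.0, 0.0]
contact_force: [0.1, -0.4, -0.5]
width: 64.1
time: 27.17
tcp_pos: [348.0, 183.4, 265.9]
tool_rot: [0.999, 0.044, -0.001, 0.0]
contact_force: [0.5, -0.1, -0.4]
width: 64.3
wrist coupon_small 0.77 (array([434.2,  90.5]), array([78.7, 40.3]), 5.4, 51.3, 2425) rack xy [ -1.6 -89.9]
wrist coupon_large 0.81 (array([426.5, 180.5]), array([119.4,  59.4]), 4.6, 47.3, 5445) rack xy [-1.3  0.4]
wrist coupon_middle 0.97 (array([418.6, 269.9]), array([99. , 50.9]), 4.6, 49.3, 3858) rack xy [-1.2 90.2]
scene coupon_small 0.58 (array([436.1,  89.9]), array([81.3, 43.1]), 5.9, 49.9, 453) rack xy [  0.2 -90.7]
scene coupon_large 0.67 (array([428.4, 180.8]), array([121.5,  61.7]), 5.4, 46.4, 1141) rack xy [0.7 0.5]
scene coupon_middle 0.59 (array([419.6, 270.5]), array([101.4,  51.5]), 5.4, 48.3, 967) rack xy [-0.1 90.7]
side coupon_small 0.82 (array([432.2,  90.5]), array([79.1, 42.7]), 5.8, 51.9, 476) rack xy [ -3.6 -89.7]
side coupon_large 0.83 (array([424.8, 187.1]), array([119.5,  77.6]), 5.0, 48.2, 1278) rack xy [-2.4  7.1]
side coupon_middle 0.79 (array([417.9, 269.4]), array([100.4,  53.3]), 5.1, 50.1, 1201) rack xy [-1.9 89.7]
```

View pics/f_wrist.png

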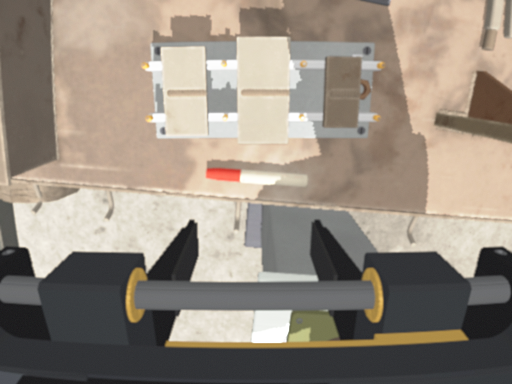

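View pics/f_scene.png

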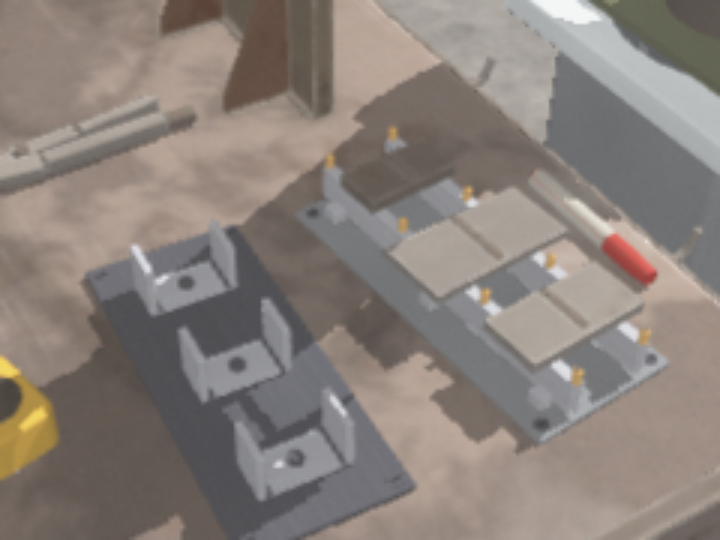

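The wrist picture shows middle (185,90), large (263,90) and small (343,90) lying square across both rails between the pins. The scene crop shows the three saddles empty and the gripper clear. Handing in.

```bash
python3 -c "
from bench import r
print(r.finish_job())"
```

```text
the job is handed in; nothing more can be done
None
```

All three coupons are now on the inspection rack in reverse order. The small one went from the left end to the right-end bay, the large one from the middle to the middle bay, and the middle-sized one from the right end to the left-end bay. The job was handed in at about 27 s with the gripper clear of everything; no verdict was reported.

- **Position:** the last wrist and scene checks put every coupon within about 2 mm of its bay centre. They were square within about 1°, with tops at the height expected for lying on the rails.
- **Disagreement:** the side camera put the large coupon 7 mm off in y. Its outline there was 78 mm wide instead of 60, so it probably took in something beside the coupon; the other two cameras showed it within 1 mm in y. The same camera put the small coupon 3.6 mm off in x, still inside the 12 mm allowed.
- **Loose nut:** a nut lies on the base plate of the right-end bay, well below the coupon. I left it there.

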